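# Spin check of a blower impeller on its test jig

## Robot

A 7-joint arm with a two-finger parallel gripper is mounted at the origin on the work surface. World frame = base frame: x ahead of the robot, y to its left, z up, the work surface at z = 0. Lengths are in mm, angles in rad, forces in N, time in s.
With the tool pointing down it reaches from about 400 to 875 mm from the base axis. Payload 4.4 kg.
Tool frame: the origin (TCP) lies midway between the tips of the shut fingers; the grasp point (between the pads) lies ctrl.grip_depth behind it (ctrl.grip_depth is the distance from the TCP to the grasp point, in mm); z points along the fingers, y is the line along which they close (so a half turn about z gives the same grasp; the last joint's range is limited). The gripper opens to 85 mm and grips with 20 to 120 N. Pads are 22 mm wide; open, the fingers measure 114 mm over their backs; the gripper's body (76 mm by 85 mm) begins 54 mm behind the grasp point. The pads swing forward as they close: fully open they stand 13 mm farther back than shut.
Start: joints at [-1.197, 0.628, 0.038, 1.517, -0.027, 0.996, -0.02], TCP at [276.722, 588.169, 231.313] pointing down, gripper open.
Joint ranges: [-3.06, 3.06], [-0.37, 2.12], [-1.25, 1.32], [0.18, 2.47], [-1.1, 4.24], [0.23, 1.98], [-2.94, 2.94]. Speed limits (rad/s): [2.57, 2.57, 3.14, 3.14, 3.14, 3.14, 3.14].

## Interface

Orientations are given as [roll, pitch, yaw] about the fixed x, y, z axes, in that order (R = Rz(yaw) Ry(pitch) Rx(roll)).
In Python, from cell import ctrl gives the robot as it stands.
- The arm moves only by the tool carry_out, never from a script. Its argument "deltas" is one flat list of numbers, 7 for each row, row after row: the turn, a rotation vector about the tool's x, y, z in degrees, then the shift along the tool's x, y, z in m, then the closure, from -1 (fully open) to 1 (shut). In form: [wx, wy, wz, dx, dy, dz, claw, wx, wy, wz, dx, dy, dz, claw, ...]. A call has 1 to 12 rows; each row shifts and turns the commanded pose from where the row before left it, along the tool's axes as they then stand; what a row does not reach is not made up. A row lasts 1/8 s, in which the tool goes at most 62.5 mm and 10.7 degrees, less where a joint would pass 70% of its speed; a pose out of reach is approached as far as the arm can. A call with a gripper value outside its range is refused whole. The fingers move at their own pace and stop on an object; the grip force is fixed at half the most. Time passes only in rows, so rows that do not move let the fingers close. It gives the time, the measured TCP pose, the force, the opening and the grip force at its end, in the units of the state.
- ctrl.read_state(): the state, without advancing time (a new reading comes with each control period).
- ctrl.get_image(name): name is "scene" or "top" or "wrist"; returns the picture (384x512x3 uint8, red, green, blue); there is no depth.
- ctrl.calibration(name): a dict with "mtx" (3x3 intrinsics, pixels), "R" (3x3) and "t" (3): a world point X has camera coordinates R X + t. Camera axes: x right, y down, z forward; pixel columns grow to the right and rows downward; lengths in mm; the calibration is good to about 2 mm. A picture is of the moment at which its call begins: read the wrist's pose just before it. calibration takes no time and is no camera call; for the wrist camera it gives the pose at the moment of the call.
- ctrl.finish_job(): hands the job in; it is judged then, once.
The state is a dict: "clock": time; "qpos": joint angles; "qd": joint speeds; "tau": joint torques, N m; "eef_pos": TCP position; "tool_rot": TCP orientation; "force": force on the tool from outside, world axes, zero at the start; "torque": the same for the moment, N m; "width": finger opening in mm; "gripper_force": force on a finger pad.
Only numpy, scipy, OpenCV 4.12 (cv2) and the standard library are available. Lean on these libraries where they do the work, as an engineer would, in place of code of your own. Each camera call takes 0.05 s, during which the arm holds its last target. There are 200 camera calls.

## Task

Pull the lock pin out of the jig and stand it fully home in the hole of the steel holder block, then let go of it. Then, with closed fingertips between two blades pressing the sprung impeller down lightly on its bearing (2 or 3 mm, well short of bottoming its spring), push it round slowly anticlockwise seen from above for at least one full turn, keeping the light pressure on all the way round, to check that it turns freely. Lift off, leave the impeller still, and do not disturb the other things on the bench.

Things in the scene. Friction and masses are not known exactly. Their poses are not given: they have to be found in the camera images.
- jig: Fixed black box 210 x 210 x 50 mm carrying motor and impeller. Origin: centre of its underside; z up. All on it turns with its yaw. Pin socket: steel block 28 mm square, 20 mm high, on the top, centred 88 mm from the middle, towards the jig's (-x,-y) corner
- axis (a point): The impeller's vertical axis at the level of the jig box's top (50 mm above the table). The upper face of the impeller's back plate lies, unpressed, 36 to 64 mm above this point: it depends on the motor fitted, is not reported and must be found by feel or sight. The middle hub, 40 mm across, stands 24 mm over that face, its shaft end (12 mm across) 5 mm higher
- impeller (a joint): Angle of the impeller, rad: about 0 at the start, grows anticlockwise seen from above, no stop. Aluminium back plate 160 mm across, four straight radial blades 4 mm thick, 22 mm tall above the plate, from 17 to 79 mm radius; at angle 0 they point along the jig's +x, +y, -x, -y. Two rim lugs fork the lock pin, 2 mm play each side. Friction about 0.05 N m: it soon stops when let go
- give (a joint): How far the impeller is pressed down on its spring, m: 0 unpressed, starts to yield at about 3.5 N, then 2 N per mm, hard stop at 6 mm (about 15 N)
- lock_pin: Loose steel pin, 122 mm long: shank 10 mm diameter with chamfered foot, plain round head 18 mm diameter over its top 28 mm. Origin: centre of the foot; z along the pin to the head. At the start it stands upright and loose in the pin socket, foot on the jig's top, between the two rim lugs. It needs 72 mm of lift to clear the impeller at its highest
- hole (a point): Centre of the mouth of the only hole in the holder block, a fixed steel block 60 x 60 x 34 mm; the hole is 13 mm wide and 28 mm deep, chamfered
- screwdriver: Bystander: black-handled screwdriver lying flat
- tape: Bystander: empty grey reel ring, 90 mm outside, 20 mm high
- heatsink: Bystander: finned aluminium heat sink 50 x 60 x 30 mm
- small_rotor: Bystander: small loose black fan rotor, 60 mm across, 28 mm high (not the impeller on the jig)
- cleaner: Bystander: white bottle, 56 mm across, 150 mm tall
- spanner: Bystander: steel spanner lying flat
- screw_tray: Bystander: small grey open tray 90 x 70 x 30 mm

How it is judged:
By the outcome, as a careful person would: the job done as asked, in the order asked, and still so for the second after the job is handed in, with the robot touching nothing.
It also fails if it takes over 72 s, if anything falls off the work surface, if the arm or the gripper's body presses on something with over 40 N, if the wrist force passes 120 N, or if a joint passes its speed limit or range.

## Working session

There is one attempt and no reset: what is moved stays moved. The work goes in short steps, Python scripts to look and compute and a tool call to move; the robot and the scene stay as the last step left them, time stands still between calls to the robot, and variables do not carry over. Pictures are saved under pics/ and viewed, at most 10 in all, crops included, and the job is handed in when it is done.

Besides the shell and the picture viewer there is one more tool, called after "Request:" by a JSON object that holds its "api" and its "payload". carry_out: Moves the arm, as the interface text tells. Its arguments: {"type":"object","properties":{"deltas":{"type":"array"}},"required":["deltas"]}

```bash
mkdir -p pics
python3 - <<'E'
from cell import ctrl
import cv2,numpy as np
s=ctrl.read_state();print(s, ctrl.grip_depth)
for n in("top","scene"):
    im=ctrl.get_image(n);cv2.imwrite(f"pics/{n}0.png",im[:,:,::-1])
    c=ctrl.calibration(n);print(n,c)
E
```

```text
{'clock': 0.0, 'qpos': array([-1.19680458,  0.62934495,  0.038444  ,  1.51837057, -0.02700921,
        0.99632174, -0.02000642]), 'qd': array([-1.22311765e-03, -1.86288883e-04,  4.70117910e-04, -3.57366272e-04,
       -1.46208782e-04,  4.12917395e-04,  7.20419625e-05]), 'tau': array([ 2.22579242e-04, -5.63410664e+01,  1.22572079e+00, -1.93454486e+01,
        1.08590358e-02,  1.01749101e-02,  6.60466199e-06]), 'eef_pos': array([276.44054226, 587.58459517, 230.38908175]), 'tool_rot': array([-3.13966615e+00,  1.91287961e-05,  2.70178778e+00]), 'force': array([0.24084094, 0.55380941, 0.20176494]), 'torque': array([-0.00502334, -0.00630763, -0.04713598]), 'gripper_force': 0.0, 'width': 85.46217720207987} 18.700000000000003
top {'mtx': array([[386.37846255,   0.        , 253.60099142],
       [  0.        , 386.37846255, 192.24827143],
       [  0.        ,   0.        ,   1.        ]]), 'R': array([[ 0.02042636, -0.99965703,  0.01638861],
       [-0.99518039, -0.02190191, -0.09558398],
       [ 0.09591014, -0.01435719, -0.99528645]]), 't': array([ -25.19083587,  518.36693935, 1219.32345731])}
scene {'mtx': array([[476.59040666,   0.        , 256.57689789],
       [  0.        , 476.59040666, 189.15697077],
       [  0.        ,   0.        ,   1.        ]]), 'R': array([[ 0.08054902,  0.9966377 , -0.01500496],
       [ 0.65407608, -0.06421029, -0.75369856],
       [-0.75212787,  0.0508953 , -0.65704896]]), 't': array([ -14.57993259, -303.24366357, 1641.59953111])}
```

View pics/top0.png

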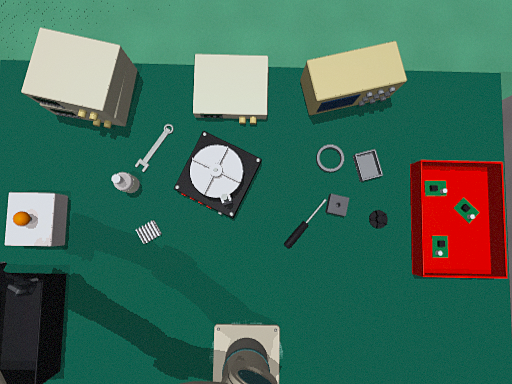

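View pics/scene0.png

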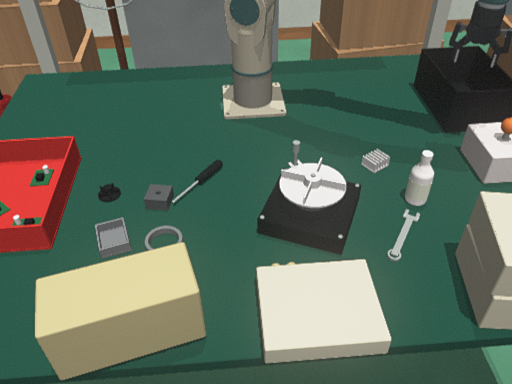

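The top view shows the jig around (217,173), with the pin near (226,199). The holder block is around (338,205), with the screwdriver to its left. In the scene view the pin head is at (296,145) and the holder at (159,196). I'll enlarge both for accurate pixels.

Run:
```python
import cv2,numpy as np
t=cv2.imread("pics/top0.png");s=cv2.imread("pics/scene0.png")
f=lambda im,x,y,w,h,k:cv2.resize(im[y:y+h,x:x+w],None,fx=k,fy=k,interpolation=cv2.INTER_CUBIC)
a=f(t,170,125,100,100,4);b=f(t,318,185,40,40,5)
c=f(s,255,135,110,115,3.6);d=f(s,135,175,50,50,4)
o=np.zeros((600,800,3),np.uint8)
o[:400,:400]=a;o[400:600,:200]=b
o[:c.shape[0],402:402+c.shape[1]]=c[:,:398];o[400:600,202:402]=d
cv2.imwrite("pics/crop0.png",o)
```

```text
(no output)
```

View pics/crop0.png

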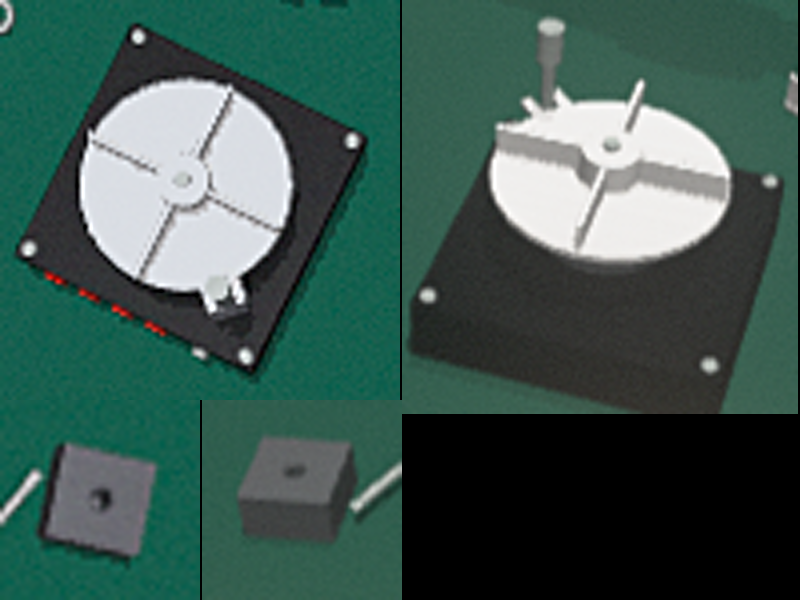

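The enlarged crop (top view at 4x) shows these points:
- Box screws at (138,37), (352,141), (246,356) and (28,248). The pin corner is the one at (246,356).
- Shaft end at (183,180), pin head at (217,288).
- Hole at (100,500) top and (294,470) scene.

```bash
cat > h.py <<'E'
from cell import ctrl
import numpy as np
from scipy.spatial.transform import Rotation as Ro
def ray(n,u,v):
    c=ctrl.calibration(n);d=c['R'].T@np.linalg.solve(c['mtx'],[u,v,1]);o=-c['R'].T@c['t'];return o,d
def atz(n,u,v,z):
    o,d=ray(n,u,v);return o+d*(z-o[2])/d[2]
def tri(*rs):
    A=0;b=0
    for o,d in rs:
        d=d/np.linalg.norm(d);P=np.eye(3)-np.outer(d,d);A=A+P;b=b+P@o
    return np.linalg.solve(A,b)
def rel(x,y,z,yaw):
    "tool-frame delta (rotvec deg, shift m) from present pose to tool-down pose at yaw"
    s=ctrl.read_state();R=Ro.from_euler('xyz',s['tool_rot']);T=Ro.from_euler('xyz',[np.pi,0,yaw])
    return np.degrees((R.inv()*T).as_rotvec()).round(2),(R.inv().apply(np.array([x,y,z])-s['eef_pos'])/1000).round(4)
E
python3 - <<'E'
from h import *
np.set_printoptions(precision=1,suppress=True)
T=lambda x,y:(170+x/4-.4,125+y/4-.4)
S=lambda x,y:(255+(x-402)/3.6-.4,135+y/3.6-.4)
P=np.array([atz('top',*T(*p),50) for p in [(137,25),(367,138),(253,375),(18,255)]])
Q=np.array([atz('top',*T(*p),52) for p in [(138,37),(352,141),(246,356),(28,248)]])
q=np.array([atz('scene',*S(*p),52) for p in [(770,182),(710,366),(428,296)]])
print(P,P.mean(0));print(Q,Q.mean(0));print(q, (q[0]+q[2])/2)
for X in(P,Q):
    d=X[2]-X[0];print('diag yaw',np.degrees(np.arctan2(d[1],d[0])),np.linalg.norm(d)); d=X[1]-X[3];print(np.degrees(np.arctan2(d[1],d[0])))
print('head',tri(ray('top',*T(217,288)),ray('scene',*S(551,24))),atz('top',*T(217,288),172),atz('scene',*S(551,24),172))
print('shaft',tri(ray('top',*T(183,180)),ray('scene',*S(612,145))))
print('hole',atz('top',318+20-.4,185+20-.4,34),atz('scene',135+92/4-.4,175+70/4-.4,34))
B=[(63,444),(157,462),(134,556),(42,534)]
print([atz('top',318+a/5-.4,185+(b-400)/5-.4,34 if i<3 else 34) for i,(a,b) in enumerate(B)])
s=[(265,437),(355,443),(330,503),(239,496)]
print([atz('scene',135+(a-202)/4-.4,175+(b-400)/4-.4,34) for a,b in s])
E
```

```text
[[710.1 149.3  50. ]
 [622.9 -36.3  50. ]
 [432.8  49.5  50. ]
 [523.2 236.7  50. ]] [572.2  99.8  50. ]
[[699.8 147.9  52. ]
 [619.8 -24.4  52. ]
 [447.5  55.3  52. ]
 [528.7 228.7  52. ]] [574.  101.9  52. ]
[[530.5 230.1  52. ]
 [702.5 149.9  52. ]
 [622.4 -22.3  52. ]] [576.4 103.9  52. ]
diag yaw -160.20626402893117 294.6583484717456
-69.9380064438674
diag yaw -159.83800941397286 268.80083500457897
-70.19434648384279
head [490.5  73.  172.1] [490.4  71.9 172. ] [490.3  74.1 172. ]
shaft [573.5 103.  131.4]
hole [ 484.1 -283.5   34. ] [ 486.8 -282.3   34. ]
[array([ 519.6, -259.7,   34. ]), array([ 509.3, -320.2,   34. ]), array([ 448.8, -305.3,   34. ]), array([ 461.6, -246.4,   34. ])]
[array([ 451.4, -304.1,   34. ]), array([ 463.5, -244.1,   34. ]), array([ 521.2, -257. ,   34. ]), array([ 508.8, -315.6,   34. ])]
```

Fits agree: axis ≈ (574.5,102.5), jig yaw ≈ -25°, pin ≈ (491,72.8), plate face z ≈ 102 and hole ≈ (485.5,-282.5). I'll turn first, then travel.

```bash
python3 -c "
from h import *
print(rel(491,72.8,215,np.radians(98)))"
```

```text
(array([-9.00e-02,  5.00e-02,  5.68e+01]), array([-0.4133, -0.3745,  0.0162]))
```

Request:
{"api": "carry_out", "payload": {"deltas": [0, 0, 9.5, 0, 0, 0, -1, 0, 0, 9.5, 0, 0, 0, -1, 0, 0, 9.5, 0, 0, 0, -1, 0, 0, 9.5, 0, 0, 0, -1, 0, 0, 9.5, 0, 0, 0, -1, 0, 0, 9.5, 0, 0, 0, -1]}}

```text
clock: 0.85
eef_pos: [276.5, 587.9, 230.8]
tool_rot: [-3.141, 0.001, 1.702]
force: [-0.9, 0.8, 0.5]
width: 85.7
gripper_force: 0.0
```

```bash
python3 -c "
from h import *
print(rel(491,72.8,215,np.radians(98)))"
```

```text
(array([-0.04,  0.05, -0.51]), array([-0.5386,  0.1455,  0.0162]))
```

Request:
{"api": "carry_out", "payload": {"deltas": [0, 0, 0, -0.049, 0.0132, 0.0015, -1, 0, 0, 0, -0.049, 0.0132, 0.0015, -1, 0, 0, 0, -0.049, 0.0132, 0.0015, -1, 0, 0, 0, -0.049, 0.0132, 0.0015, -1, 0, 0, 0, -0.049, 0.0132, 0.0015, -1, 0, 0, 0, -0.049, 0.0132, 0.0015, -1, 0, 0, 0, -0.049, 0.0132, 0.0015, -1, 0, 0, 0, -0.049, 0.0132, 0.0015, -1, 0, 0, 0, -0.049, 0.0132, 0.0015, -1, 0, 0, 0, -0.049, 0.0132, 0.0015, -1, 0, 0, 0, -0.049, 0.0132, 0.0015, -1, 0, 0, 0, 0, 0, 0, -1]}}

```text
clock: 2.35
eef_pos: [494.9, 68.9, 214.7]
tool_rot: [3.141, 0.002, 1.699]
force: [-0.2, -0.1, -0.2]
width: 85.5
gripper_force: 0.0
```

Run:
```python
from h import *
import cv2
s=ctrl.read_state();print(s['eef_pos'],s['tool_rot'])
c=ctrl.calibration('wrist');im=ctrl.get_image('wrist')[:,:,::-1].copy();cv2.imwrite('pics/w1.png',im)
for p in[(491,72.8,172),(491,72.8,144),(574.5,102.5,131),(485.5,-282.5,34)]:
    q=c['mtx']@(c['R']@np.array(p)+c['t']);print(p,q[:2]/q[2])
print(rel(491,72.8,141,np.radians(98)))
```

```text
[494.89793131  68.93727166 214.7403362 ] [3.14110770e+00 2.43941364e-03 1.69877369e+00]
(491, 72.8, 172) [249.75356577 208.20311519]
(491, 72.8, 144) [250.53949339 195.07584679]
(574.5, 102.5, 131) [364.03601397 166.39432502]
(485.5, -282.5, 34) [217.57950235 407.67191479]
(array([-0.03,  0.03, -0.46]), array([ 0.0013, -0.0027,  0.0736]))
```

View pics/w1.png

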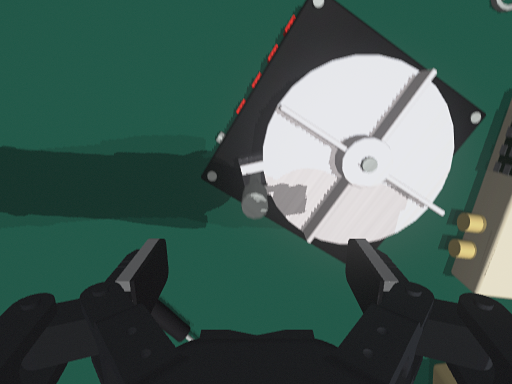

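Wrist view: pin head top is at (255,205) and shaft end at (370,164), but the arm was still settling when the picture was taken. I'll re-measure now that it's settled.

Run:
```python
from h import *
import cv2
s=ctrl.read_state();print(s['eef_pos'],s['qd'].round(3))
c=ctrl.calibration('wrist');im=ctrl.get_image('wrist')[:,:,::-1].copy();cv2.imwrite('pics/w2.png',im)
for p in[(491,72.8,172),(574.5,102.5,131)]:
    q=c['mtx']@(c['R']@np.array(p)+c['t']);print(p,q[:2]/q[2],q[2],c['mtx'][0,0])
a=cv2.imread('pics/w1.png');
for (x,y) in((255,205),(370,164)):
    t=a[y-12:y+13,x-14:x+15];r=cv2.matchTemplate(im,t,5);m=cv2.minMaxLoc(r);print(m[1],m[3][0]+14,m[3][1]+12)
print(rel(491,72.8,141,np.radians(98)))
```

```text
[493.90214303  71.87821857 214.56183179] [-0.051 -0.004 -0.042  0.009 -0.011  0.006 -0.007]
(491, 72.8, 172) [250.7589901 212.7806911] 198.18632029077904 302.94516835060347
(574.5, 102.5, 131) [364.67037955 170.96056991] 232.27652283402998 302.94516835060347
0.785815954208374 256 209
0.9725889563560486 371 169
(array([-0.06, -0.02, -0.27]), array([-0.0006, -0.0024,  0.0735]))
```

Run:
```python
from h import *
import cv2
a=cv2.imread('pics/w1.png')
for k in range(4):
    c=ctrl.calibration('wrist');s=ctrl.read_state();im=ctrl.get_image('wrist')[:,:,::-1].copy()
    if k<2: continue
    cv2.imwrite('pics/w3.png',im)
    print(s['eef_pos'],abs(s['qd']).max().round(3))
    for (x,y),P in(((255,205),(491,72.8,172)),((370,164),(574.5,102.5,131))):
        q=c['mtx']@(c['R']@np.array(P)+c['t'])
        t=a[y-12:y+13,x-14:x+15];r=cv2.matchTemplate(im,t,5);m=cv2.minMaxLoc(r);u=(m[3][0]+14,m[3][1]+12)
        o,d=c['R'].T@-c['t'],c['R'].T@np.linalg.solve(c['mtx'],[*u,1]);print((q[:2]/q[2]).round(1),u,(o+d*(P[2]-o[2])/d[2]).round(1))
print(rel(492,72.8,141,np.radians(98)))
```

```text
[493.09517362  75.34362935 214.53530952] 0.014
[251.3 217.9] (257, 217) [494.6  73.9 172. ]
[364.8 176.3] (371, 175) [579.  104.2 131. ]
[493.15466866  75.49160122 214.61625612] 0.005
[251.2 218.1] (257, 217) [494.7  74.1 172. ]
[364.6 176.5] (371, 175) [579.1 104.4 131. ]
(array([-0.03, -0.04, -0.04]), array([-0.0026, -0.0015,  0.0737]))
```

Request:
{"api": "carry_out", "payload": {"deltas": [0, 0, 0, -0.002, 0, 0.015, -1, 0, 0, 0, 0, 0, 0.02, -1, 0, 0, 0, 0, 0, 0.02, -1, 0, 0, 0, 0, 0, 0.0185, -1, 0, 0, 0, 0, 0, 0, -1, 0, 0, 0, 0, 0, 0, -1, 0, 0, 0, 0, 0, 0, 1, 0, 0, 0, 0, 0, 0, 1, 0, 0, 0, 0, 0, 0, 1, 0, 0, 0, 0, 0, 0, 1, 0, 0, 0, 0, 0, 0, 1, 0, 0, 0, 0, 0, 0, 1]}}

```text
clock: 4.15
eef_pos: [494.1, 71.9, 141.6]
tool_rot: [3.141, -0.0, 1.707]
force: [-0.1, -0.0, 5.3]
width: 16.3
gripper_force: 58.4
```

Run:
```python
from h import *
import cv2
s=ctrl.read_state();print(s['eef_pos'],s['force'],s['torque'],s['width'])
w=ctrl.get_image('wrist')[:,:,::-1];t=ctrl.get_image('scene')[:,:,::-1]
o=np.hstack([w[80:384,106:406],cv2.resize(t[90:230,230:360],None,fx=2.17,fy=2.17)[:304]])
cv2.imwrite('pics/w4.png',o)
```

```text
[494.08465604  71.87356808 141.56543391] [-0.12965102 -0.04856632  5.34938623] [ 0.02032702  0.36558986 -0.01534447] 16.298769810637236
```

View pics/w4.png

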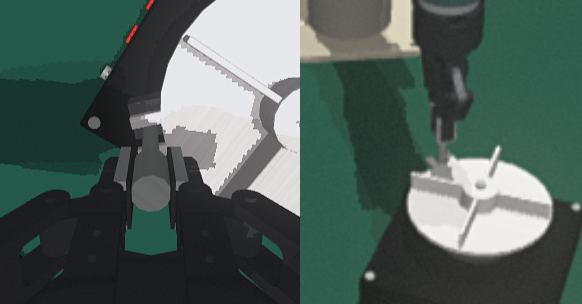

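The pin is gripped and centred between the pads, with the head at (151,192) in the crop. I'll lift it.

Request:
{"api": "carry_out", "payload": {"deltas": [0, 0, 0, 0, 0, -0.004, 1, 0, 0, 0, 0, 0, -0.008, 1, 0, 0, 0, 0, 0, -0.012, 1, 0, 0, 0, 0, 0, -0.014, 1, 0, 0, 0, 0, 0, -0.014, 1, 0, 0, 0, 0, 0, -0.014, 1, 0, 0, 0, 0, 0, -0.014, 1, 0, 0, 0, 0, 0, -0.01, 1, 0, 0, 0, 0, 0, 0, 1]}}

```text
clock: 5.38
eef_pos: [494.5, 72.0, 232.1]
tool_rot: [3.14, -0.0, 1.707]
force: [0.3, -0.0, -0.2]
width: 16.3
gripper_force: 58.5
```

```bash
python3 -c "
from h import *
s=ctrl.read_state();print(s['force'],s['torque'])
print(rel(487,-282,231,np.radians(97.5)))"
```

```text
[ 0.25468816 -0.03621134 -0.16272667] [-0.01044972  0.01207946  0.00921239]
(array([ 0.09, -0.01,  0.31]), array([-0.3497, -0.0555,  0.0009]))
```

Request:
{"api": "carry_out", "payload": {"deltas": [0, 0, 0, -0.02, -0.0032, 0, 1, 0, 0, 0, -0.035, -0.0056, 0, 1, 0, 0, 0, -0.04, -0.0063, 0, 1, 0, 0, 0, -0.04, -0.0063, 0, 1, 0, 0, 0, -0.04, -0.0063, 0, 1, 0, 0, 0, -0.04, -0.0063, 0, 1, 0, 0, 0, -0.04, -0.0063, 0, 1, 0, 0, 0, -0.035, -0.0056, 0.01, 1, 0, 0, 0, -0.03, -0.005, 0.02, 1, 0, 0, 0, -0.02, -0.0032, 0.03, 1, 0, 0, 0, -0.0097, -0.0017, 0.02, 1, 0, 0, 0, 0, 0, 0, 1]}}

```text
clock: 6.88
eef_pos: [484.9, -281.7, 149.6]
tool_rot: [-3.138, -0.002, 1.706]
force: [-0.2, 0.2, -0.2]
width: 16.0
gripper_force: 58.5
```

Request:
{"api": "carry_out", "payload": {"deltas": [0, 0, 0, 0, 0, 0, 1, 0, 0, 0, 0, 0, 0, 1, 0, 0, 0, 0, 0, 0, 1, 0, 0, 0, 0, 0, 0, 1]}}

```text
clock: 7.38
eef_pos: [486.5, -281.9, 151.8]
tool_rot: [3.141, 0.0, 1.707]
force: [-1.4, -0.3, 0.1]
width: 16.3
gripper_force: 58.5
```

Run:
```python
from h import *
import cv2
s=ctrl.read_state();print(s['eef_pos'],s['tool_rot'],abs(s['qd']).max())
c=ctrl.calibration('wrist');np.savez('w5c.npz',**c)
w=ctrl.get_image('wrist')[:,:,::-1];cv2.imwrite('pics/w5.png',w)
ee=s['eef_pos'];f=ee.copy();f[2]=ee[2]-141.5+50
for p in[(487,-282,34),(485.5,-282.5,34),f,ee]:
    q=c['mtx']@(c['R']@np.array(p)+c['t']);print(p,q[:2]/q[2])
cv2.imwrite('pics/w5c.png',cv2.resize(w[130:330,160:360],None,fx=3,fy=3,interpolation=2))
```

```text
[ 486.47125441 -281.94263308  151.75527267] [3.14090599e+00 2.94094385e-04 1.70739409e+00] 0.0050007249979111155
(487, -282, 34) [255.82847067 184.02493299]
(485.5, -282.5, 34) [254.09031799 184.33929269]
[ 486.47125441 -281.94263308   60.25527267] [255.14741933 192.57370158]
[ 486.47125441 -281.94263308  151.75527267] [254.52839909 244.5427686 ]
```

View pics/w5c.png

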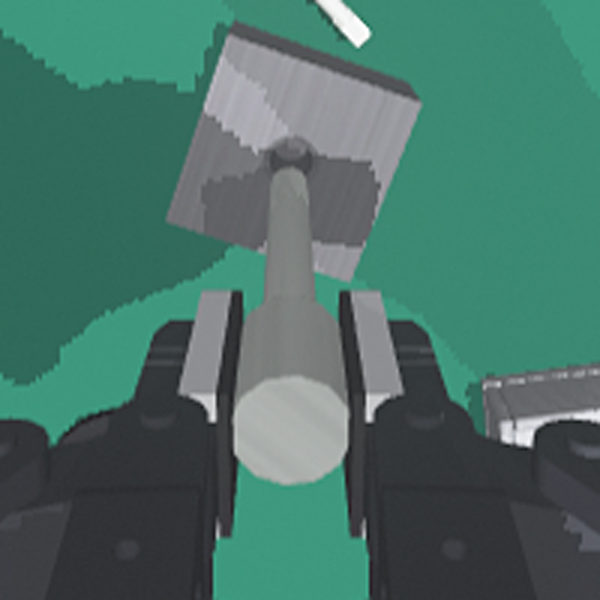

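The wrist crop shows the pin vertical, its foot centre ≈ (288.5,187) and the hole centre ≈ (292,160), with the block's diagonals crossing at (293,161). Next I'll work out the offset.

Run:
```python
from h import *
c=np.load('w5c.npz')
def at(u,v,z):
    u=160+u/3-.33;v=130+v/3-.33
    o,d=c['R'].T@-c['t'],c['R'].T@np.linalg.solve(c['mtx'],[u,v,1]);return o+d*(z-o[2])/d[2]
h=at(292,160,34);f=at(288.5,187,60.3);hd=at(291,430,182.3);print(h,f,hd,h-f)
s=ctrl.read_state();d=h-f;d[2]=0
print(Ro.from_euler('xyz',s['tool_rot']).inv().apply(d), s['eef_pos'])
```

```text
[ 487.91108819 -280.91947287   34.        ] [ 486.95740996 -281.3740804    60.3       ] [ 487.22777728 -279.55037619  182.3       ] [  0.95367823   0.45460753 -26.3       ]
[3.20657779e-01 1.00665215e+00 4.62332550e-04] [ 486.40484044 -282.00868406  151.63356134]
```

Request:
{"api": "carry_out", "payload": {"deltas": [0, 0, 0, 0.0004, 0.001, 0.005, 1, 0, 0, 0, 0, 0, 0.008, 1, 0, 0, 0, 0, 0, 0.008, 1, 0, 0, 0, 0, 0, 0.003, 1, 0, 0, 0, 0, 0, 0.002, 1, 0, 0, 0, 0, 0, 0.002, 1, 0, 0, 0, 0, 0, 0.002, 1, 0, 0, 0, 0, 0, 0.002, 1, 0, 0, 0, 0, 0, 0.002, 1, 0, 0, 0, 0, 0, 0.002, 1, 0, 0, 0, 0, 0, 0, 1]}}

```text
clock: 8.8
eef_pos: [487.2, -281.7, 115.2]
tool_rot: [3.142, 0.0, 1.707]
force: [0.4, -0.7, -0.9]
width: 16.2
gripper_force: 58.4
```

Request:
{"api": "carry_out", "payload": {"deltas": [0, 0, 0, 0, 0, 0.003, 1, 0, 0, 0, 0, 0, 0.004, 1, 0, 0, 0, 0, 0, 0.004, 1, 0, 0, 0, 0, 0, 0.003, 1, 0, 0, 0, 0, 0, 0.002, 1, 0, 0, 0, 0, 0, 0.001, 1, 0, 0, 0, 0, 0, 0, 1, 0, 0, 0, 0, 0, 0, 1]}}

```text
clock: 9.8
eef_pos: [487.1, -281.6, 98.2]
tool_rot: [-3.142, 0.0, 1.707]
force: [0.7, -1.7, -2.0]
width: 16.6
gripper_force: 58.5
```

Request:
{"api": "carry_out", "payload": {"deltas": [0, 0, 0, 0, 0, 0.001, 1, 0, 0, 0, 0, 0, 0.001, 1, 0, 0, 0, 0, 0, 0, 1]}}

```text
clock: 10.18
eef_pos: [487.4, -282.0, 97.5]
tool_rot: [3.141, 0.001, 1.707]
force: [-1.7, 0.5, 9.4]
width: 16.0
gripper_force: 59.9
```

Contact at z = 97.5, which is the expected home height. I'll open and rise.

Request:
{"api": "carry_out", "payload": {"deltas": [0, 0, 0, 0, 0, 0, -1, 0, 0, 0, 0, 0, 0, -1, 0, 0, 0, 0, 0, 0, -1, 0, 0, 0, 0, 0, 0, -1, 0, 0, 0, 0, 0, 0, -1, 0, 0, 0, 0, 0, -0.01, -1, 0, 0, 0, 0, 0, -0.03, -1, 0, 0, 0, 0, 0, -0.04, -1, 0, 0, 0, 0, 0, -0.04, -1, 0, 0, 0, 0, 0, -0.02, -1, 0, 0, 0, 0, 0, 0, 1, 0, 0, 0, 0, 0, 0, 1]}}

```text
clock: 11.68
eef_pos: [486.6, -281.2, 235.6]
tool_rot: [-3.141, -0.001, 1.707]
force: [-0.1, -0.1, 0.1]
width: 51.9
gripper_force: 0.0
```

Run:
```python
from h import *
import cv2
s=ctrl.read_state();print(s['eef_pos'],s['tool_rot'])
w=ctrl.get_image('wrist')[:,:,::-1];t=ctrl.get_image('scene')[:,:,::-1]
o=np.hstack([w[60:384,106:406],cv2.resize(t[130:238,120:220],None,fx=3,fy=3,interpolation=2)])
cv2.imwrite('pics/w6.png',o)
```

```text
[ 486.60215376 -281.15394079  235.63658845] [-3.14057159e+00 -9.41957401e-04  1.70705039e+00]
```

View pics/w6.png

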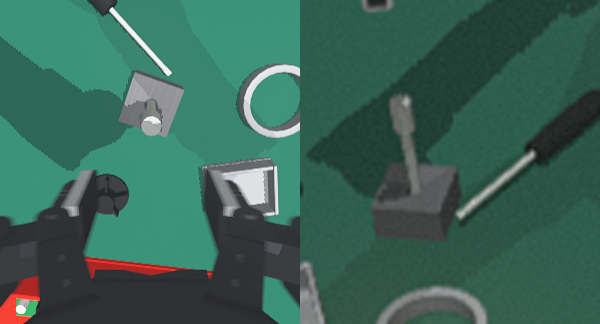

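The pin stands upright in the holder. Allowing for the camera's perspective lean, it is vertical. I'll go over the impeller with the fingers shut.

Request:
{"api": "carry_out", "payload": {"deltas": [0, 0, 0, 0.029, 0.0139, 0.005, 1, 0, 0, 0, 0.029, 0.0139, 0.005, 1, 0, 0, 0, 0.029, 0.0139, 0.005, 1, 0, 0, 0, 0.029, 0.0139, 0.005, 1, 0, 0, 0, 0.029, 0.0139, 0.005, 1, 0, 0, 0, 0.029, 0.0139, 0.005, 1, 0, 0, 0, 0.029, 0.0139, 0.005, 1, 0, 0, 0, 0.029, 0.0139, 0.005, 1, 0, 0, 0, 0.029, 0.0139, 0.005, 1, 0, 0, 0, 0.029, 0.0139, 0.005, 1, 0, 0, 0, 0.029, 0.0139, 0.005, 1, 0, 0, 0, 0, 0, 0, 1]}}

```text
clock: 13.28
eef_pos: [594.8, 58.8, 179.4]
tool_rot: [-3.139, -0.002, 1.712]
force: [-0.5, -0.9, -0.0]
width: 0.0
gripper_force: 0.0
```

Request:
{"api": "carry_out", "payload": {"deltas": [0, 0, 0, 0, 0, 0.01, 1, 0, 0, 0, 0, 0, 0.01, 1, 0, 0, 0, 0, 0, 0.01, 1, 0, 0, 0, 0, 0, 0, 1, 0, 0, 0, 0, 0, 0, 1]}}

```text
clock: 13.9
eef_pos: [595.5, 54.9, 151.4]
tool_rot: [3.141, 0.0, 1.707]
force: [-0.1, 0.5, 0.4]
width: -0.1
gripper_force: 0.0
```

Run:
```python
from h import *
import cv2
c=ctrl.calibration('wrist');s=ctrl.read_state();print(s['eef_pos'],s['tool_rot'],s['width'],s['force'],abs(s['qd']).max())
print(rel(594.4,56.2,110,1.707))
w=ctrl.get_image('wrist')[:,:,::-1];t=ctrl.get_image('scene')[:,:,::-1]
for p in[(577.3,103.2,131),(*s['eef_pos'][:2],102)]:
    q=c['mtx']@(c['R']@np.array(p)+c['t']);print(p,q[:2]/q[2])
o=np.hstack([w[:,56:456],cv2.resize(t[120:248,240:370],(390,384),interpolation=2)])
cv2.imwrite('pics/w7.png',o)
```

```text
[595.45413306  54.90756744 151.38066176] [3.14138666e+00 5.08434692e-05 1.70653571e+00] -0.0779704721044365 [-0.12546927  0.45268523  0.38591851] 0.006326489662555471
(array([ 0.01,  0.  , -0.03]), array([ 0.0014, -0.0009,  0.0414]))
(577.3, 103.2, 131) [233.31643411 142.353877  ]
(np.float64(595.4541330629712), np.float64(54.907567444414916), 102) [254.98193713 210.96447678]
```

View pics/w7.png

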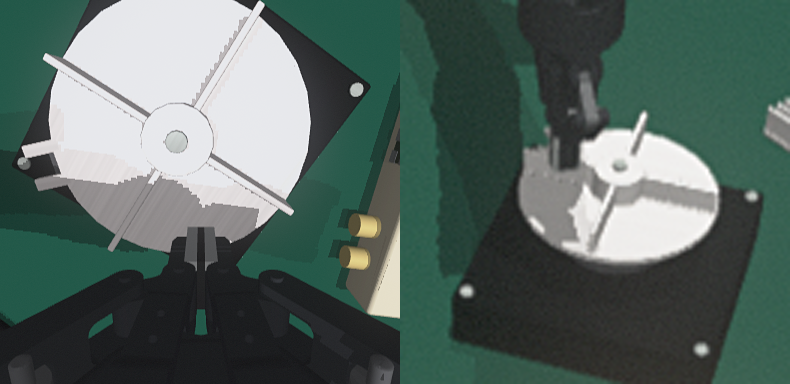

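The wrist view shows the shaft at (232,141), within 1–2 px of the prediction, so the axis fix is good. The fingertips hang in the sector between the -115° and -25° blades. Now I'll feel down for the plate.

Request:
{"api": "carry_out", "payload": {"deltas": [0, 0, 0, 0.0005, -0.0005, 0.012, 1, 0, 0, 0, 0, 0, 0.014, 1, 0, 0, 0, 0, 0, 0.012, 1, 0, 0, 0, 0, 0, 0.005, 1, 0, 0, 0, 0, 0, 0.001, 1, 0, 0, 0, 0, 0, 0, 1, 0, 0, 0, 0, 0, 0, 1]}}

```text
clock: 14.88
eef_pos: [595.2, 55.6, 107.6]
tool_rot: [3.141, 0.0, 1.707]
force: [-0.6, -0.1, 0.4]
width: -0.1
gripper_force: 0.0
```

Request:
{"api": "carry_out", "payload": {"deltas": [0, 0, 0, 0, 0, 0.0015, 1, 0, 0, 0, 0, 0, 0, 1]}}

```text
clock: 15.12
eef_pos: [595.3, 55.6, 106.3]
tool_rot: [3.14, 0.0, 1.707]
force: [-1.3, 0.6, 4.0]
width: 0.1
gripper_force: 2.0
```

Request:
{"api": "carry_out", "payload": {"deltas": [0, 0, 0, 0, 0, 0.0015, 1, 0, 0, 0, 0, 0, 0, 1]}}

```text
clock: 15.38
eef_pos: [595.3, 55.5, 104.9]
tool_rot: [3.14, 0.0, 1.707]
force: [-0.3, -0.7, 6.2]
width: -0.0
gripper_force: 3.2
```

Contact at z ≈ 106.4 (plate face). At 104.9 the spring has given about 1.4 mm. I'll compute circle steps (3° per row, r ≈ 50.9, constant orientation).

Run:
```python
import numpy as np
f=np.radians(-75+3*np.arange(120))
for k in range(10):
    print(k,', '.join(f"{2.66e-3*np.cos(a):.5f}, {-2.66e-3*np.sin(a):.5f}" for a in f[12*k:12*k+12]))
```

```text
0 0.00069, 0.00257, 0.00082, 0.00253, 0.00095, 0.00248, 0.00108, 0.00243, 0.00121, 0.00237, 0.00133, 0.00230, 0.00145, 0.00223, 0.00156, 0.00215, 0.00167, 0.00207, 0.00178, 0.00198, 0.00188, 0.00188, 0.00198, 0.00178
1 0.00207, 0.00167, 0.00215, 0.00156, 0.00223, 0.00145, 0.00230, 0.00133, 0.00237, 0.00121, 0.00243, 0.00108, 0.00248, 0.00095, 0.00253, 0.00082, 0.00257, 0.00069, 0.00260, 0.00055, 0.00263, 0.00042, 0.00265, 0.00028
2 0.00266, 0.00014, 0.00266, -0.00000, 0.00266, -0.00014, 0.00265, -0.00028, 0.00263, -0.00042, 0.00260, -0.00055, 0.00257, -0.00069, 0.00253, -0.00082, 0.00248, -0.00095, 0.00243, -0.00108, 0.00237, -0.00121, 0.00230, -0.00133
3 0.00223, -0.00145, 0.00215, -0.00156, 0.00207, -0.00167, 0.00198, -0.00178, 0.00188, -0.00188, 0.00178, -0.00198, 0.00167, -0.00207, 0.00156, -0.00215, 0.00145, -0.00223, 0.00133, -0.00230, 0.00121, -0.00237, 0.00108, -0.00243
4 0.00095, -0.00248, 0.00082, -0.00253, 0.00069, -0.00257, 0.00055, -0.00260, 0.00042, -0.00263, 0.00028, -0.00265, 0.00014, -0.00266, 0.00000, -0.00266, -0.00014, -0.00266, -0.00028, -0.00265, -0.00042, -0.00
[... 490 characters left out ...]
00265, -0.00028
7 -0.00266, -0.00014, -0.00266, -0.00000, -0.00266, 0.00014, -0.00265, 0.00028, -0.00263, 0.00042, -0.00260, 0.00055, -0.00257, 0.00069, -0.00253, 0.00082, -0.00248, 0.00095, -0.00243, 0.00108, -0.00237, 0.00121, -0.00230, 0.00133
8 -0.00223, 0.00145, -0.00215, 0.00156, -0.00207, 0.00167, -0.00198, 0.00178, -0.00188, 0.00188, -0.00178, 0.00198, -0.00167, 0.00207, -0.00156, 0.00215, -0.00145, 0.00223, -0.00133, 0.00230, -0.00121, 0.00237, -0.00108, 0.00243
9 -0.00095, 0.00248, -0.00082, 0.00253, -0.00069, 0.00257, -0.00055, 0.00260, -0.00042, 0.00263, -0.00028, 0.00265, -0.00014, 0.00266, -0.00000, 0.00266, 0.00014, 0.00266, 0.00028, 0.00265, 0.00042, 0.00263, 0.00055, 0.00260
```

Request:
{"api": "carry_out", "payload": {"deltas": [0, 0, 0, 0.00069, 0.00257, 0.0006, 1, 0, 0, 0, 0.00082, 0.00253, 0.0005, 1, 0, 0, 0, 0.00095, 0.00248, 0, 1, 0, 0, 0, 0.00108, 0.00243, 0, 1, 0, 0, 0, 0.00121, 0.00237, 0, 1, 0, 0, 0, 0.00133, 0.0023, 0, 1, 0, 0, 0, 0.00145, 0.00223, 0, 1, 0, 0, 0, 0.00156, 0.00215, 0, 1, 0, 0, 0, 0.00167, 0.00207, 0, 1, 0, 0, 0, 0.00178, 0.00198, 0, 1, 0, 0, 0, 0.00188, 0.00188, 0, 1, 0, 0, 0, 0.00198, 0.00178, 0, 1]}}

```text
clock: 16.88
eef_pos: [619.3, 75.1, 104.0]
tool_rot: [3.141, 0.0, 1.707]
force: [-1.3, -0.5, 7.1]
width: -0.3
gripper_force: 3.9
```

Request:
{"api": "carry_out", "payload": {"deltas": [0, 0, 0, 0.00207, 0.00167, 0.0003, 1, 0, 0, 0, 0.00215, 0.00156, 0, 1, 0, 0, 0, 0.00223, 0.00145, 0, 1, 0, 0, 0, 0.0023, 0.00133, 0, 1, 0, 0, 0, 0.00237, 0.00121, 0, 1, 0, 0, 0, 0.00243, 0.00108, 0, 1, 0, 0, 0, 0.00248, 0.00095, 0, 1, 0, 0, 0, 0.00253, 0.00082, 0, 1, 0, 0, 0, 0.00257, 0.00069, 0, 1, 0, 0, 0, 0.0026, 0.00055, 0, 1, 0, 0, 0, 0.00263, 0.00042, 0, 1, 0, 0, 0, 0.00265, 0.00028, 0, 1]}}

```text
clock: 18.38
eef_pos: [628.1, 105.0, 104.0]
tool_rot: [3.139, 0.001, 1.706]
force: [-0.5, -0.9, 8.3]
width: -0.3
gripper_force: 3.9
```

Request:
{"api": "carry_out", "payload": {"deltas": [0, 0, 0, 0.00266, 0.00014, 0, 1, 0, 0, 0, 0.00266, 0, 0, 1, 0, 0, 0, 0.00266, -0.00014, 0, 1, 0, 0, 0, 0.00265, -0.00028, 0, 1, 0, 0, 0, 0.00263, -0.00042, 0, 1, 0, 0, 0, 0.0026, -0.00055, 0, 1, 0, 0, 0, 0.00257, -0.00069, 0, 1, 0, 0, 0, 0.00253, -0.00082, 0, 1, 0, 0, 0, 0.00248, -0.00095, 0, 1, 0, 0, 0, 0.00243, -0.00108, 0, 1, 0, 0, 0, 0.00237, -0.00121, 0, 1, 0, 0, 0, 0.0023, -0.00133, 0, 1]}}

```text
clock: 19.88
eef_pos: [617.6, 134.6, 104.2]
tool_rot: [3.137, 0.001, 1.707]
force: [1.9, -1.0, 7.6]
width: 0.2
gripper_force: 3.7
```

Run:
```python
from h import *
import cv2
c=ctrl.calibration('wrist');s=ctrl.read_state();print(s['eef_pos'],s['force'])
w=ctrl.get_image('wrist')[:,:,::-1];t=ctrl.get_image('top')[:,:,::-1]
o=np.hstack([w[:,56:456],cv2.resize(t[120:216,170:268],(392,384),interpolation=2)])
cv2.imwrite('pics/w8.png',o)
```

```text
[617.58655269 134.59247017 104.24573187] [ 1.88026592 -0.95433211  7.5965972 ]
```

View pics/w8.png

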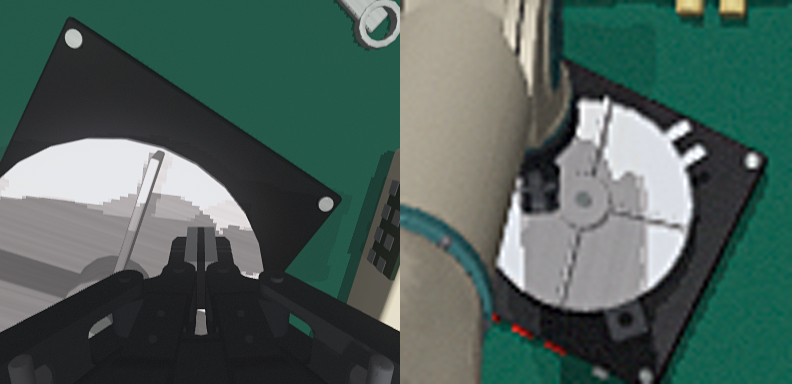

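The top view shows the lugs carried from -160° to about -60°, so the impeller has turned about 100° with the fingertips still between two blades. I'll continue.

Request:
{"api": "carry_out", "payload": {"deltas": [0, 0, 0, 0.00223, -0.00145, 0.0002, 1, 0, 0, 0, 0.00215, -0.00156, 0, 1, 0, 0, 0, 0.00207, -0.00167, 0, 1, 0, 0, 0, 0.00198, -0.00178, 0, 1, 0, 0, 0, 0.00188, -0.00188, 0, 1, 0, 0, 0, 0.00178, -0.00198, 0, 1, 0, 0, 0, 0.00167, -0.00207, 0, 1, 0, 0, 0, 0.00156, -0.00215, 0, 1, 0, 0, 0, 0.00145, -0.00223, 0, 1, 0, 0, 0, 0.00133, -0.0023, 0, 1, 0, 0, 0, 0.00121, -0.00237, 0, 1, 0, 0, 0, 0.00108, -0.00243, 0, 1]}}

```text
clock: 21.48
eef_pos: [591.6, 152.5, 104.2]
tool_rot: [3.136, -0.0, 1.707]
force: [0.9, -0.3, 7.6]
width: -0.2
gripper_force: 3.8
```

Request:
{"api": "carry_out", "payload": {"deltas": [0, 0, 0, 0.00095, -0.00248, 0, 1, 0, 0, 0, 0.00082, -0.00253, 0, 1, 0, 0, 0, 0.00069, -0.00257, 0, 1, 0, 0, 0, 0.00055, -0.0026, 0, 1, 0, 0, 0, 0.00042, -0.00263, 0, 1, 0, 0, 0, 0.00028, -0.00265, 0, 1, 0, 0, 0, 0.00014, -0.00266, 0, 1, 0, 0, 0, 0, -0.00266, 0, 1, 0, 0, 0, -0.00014, -0.00266, 0, 1, 0, 0, 0, -0.00028, -0.00265, 0, 1, 0, 0, 0, -0.00042, -0.00263, 0, 1, 0, 0, 0, -0.00055, -0.0026, 0, 1]}}

```text
clock: 22.98
eef_pos: [559.9, 151.2, 104.0]
tool_rot: [3.137, -0.001, 1.707]
force: [0.5, 1.8, 7.7]
width: 0.2
gripper_force: 4.0
```

Request:
{"api": "carry_out", "payload": {"deltas": [0, 0, 0, -0.00069, -0.00257, 0.0002, 1, 0, 0, 0, -0.00082, -0.00253, 0, 1, 0, 0, 0, -0.00095, -0.00248, 0, 1, 0, 0, 0, -0.00108, -0.00243, 0, 1, 0, 0, 0, -0.00121, -0.00237, 0, 1, 0, 0, 0, -0.00133, -0.0023, 0, 1, 0, 0, 0, -0.00145, -0.00223, 0, 1, 0, 0, 0, -0.00156, -0.00215, 0, 1, 0, 0, 0, -0.00167, -0.00207, 0, 1, 0, 0, 0, -0.00178, -0.00198, 0, 1, 0, 0, 0, -0.00188, -0.00188, 0, 1, 0, 0, 0, -0.00198, -0.00178, 0, 1]}}

```text
clock: 24.48
eef_pos: [535.5, 131.2, 103.7]
tool_rot: [3.137, -0.001, 1.707]
force: [0.4, 1.3, 9.1]
width: -0.1
gripper_force: 4.2
```

Request:
{"api": "carry_out", "payload": {"deltas": [0, 0, 0, -0.00207, -0.00167, 0, 1, 0, 0, 0, -0.00215, -0.00156, 0, 1, 0, 0, 0, -0.00223, -0.00145, 0, 1, 0, 0, 0, -0.0023, -0.00133, 0, 1, 0, 0, 0, -0.00237, -0.00121, 0, 1, 0, 0, 0, -0.00243, -0.00108, 0, 1, 0, 0, 0, -0.00248, -0.00095, 0, 1, 0, 0, 0, -0.00253, -0.00082, 0, 1, 0, 0, 0, -0.00257, -0.00069, 0, 1, 0, 0, 0, -0.0026, -0.00055, 0, 1, 0, 0, 0, -0.00263, -0.00042, 0, 1, 0, 0, 0, -0.00265, -0.00028, 0, 1]}}

```text
clock: 25.98
eef_pos: [527.0, 101.0, 103.6]
tool_rot: [3.138, -0.001, 1.708]
force: [0.0, 0.7, 8.6]
width: 0.1
gripper_force: 4.3
```

Request:
{"api": "carry_out", "payload": {"deltas": [0, 0, 0, -0.00266, -0.00014, 0, 1, 0, 0, 0, -0.00266, 0, 0, 1, 0, 0, 0, -0.00266, 0.00014, 0, 1, 0, 0, 0, -0.00265, 0.00028, 0, 1, 0, 0, 0, -0.00263, 0.00042, 0, 1, 0, 0, 0, -0.0026, 0.00055, 0, 1, 0, 0, 0, -0.00257, 0.00069, 0, 1, 0, 0, 0, -0.00253, 0.00082, 0, 1, 0, 0, 0, -0.00248, 0.00095, 0, 1, 0, 0, 0, -0.00243, 0.00108, 0, 1, 0, 0, 0, -0.00237, 0.00121, 0, 1, 0, 0, 0, -0.0023, 0.00133, 0, 1]}}

```text
clock: 27.48
eef_pos: [537.6, 71.5, 103.4]
tool_rot: [3.14, -0.001, 1.707]
force: [-0.0, 1.0, 9.1]
width: -0.1
gripper_force: 4.5
```

Request:
{"api": "carry_out", "payload": {"deltas": [0, 0, 0, -0.00223, 0.00145, 0, 1, 0, 0, 0, -0.00215, 0.00156, 0, 1, 0, 0, 0, -0.00207, 0.00167, 0, 1, 0, 0, 0, -0.00198, 0.00178, 0, 1, 0, 0, 0, -0.00188, 0.00188, 0, 1, 0, 0, 0, -0.00178, 0.00198, 0, 1, 0, 0, 0, -0.00167, 0.00207, 0, 1, 0, 0, 0, -0.00156, 0.00215, 0, 1, 0, 0, 0, -0.00145, 0.00223, 0, 1, 0, 0, 0, -0.00133, 0.0023, 0, 1, 0, 0, 0, -0.00121, 0.00237, 0, 1, 0, 0, 0, -0.00108, 0.00243, 0, 1]}}

```text
clock: 28.98
eef_pos: [563.7, 53.9, 103.3]
tool_rot: [3.141, -0.0, 1.707]
force: [-1.8, 0.4, 9.2]
width: 0.0
gripper_force: 4.5
```

Request:
{"api": "carry_out", "payload": {"deltas": [0, 0, 0, -0.00095, 0.00248, 0, 1, 0, 0, 0, -0.00082, 0.00253, 0, 1, 0, 0, 0, -0.00069, 0.00257, 0, 1, 0, 0, 0, -0.00055, 0.0026, 0, 1, 0, 0, 0, -0.00042, 0.00263, 0, 1, 0, 0, 0, -0.00028, 0.00265, 0, 1, 0, 0, 0, -0.00014, 0.00266, 0, 1, 0, 0, 0, 0, 0.00266, 0, 1, 0, 0, 0, 0.00014, 0.00266, 0, 1, 0, 0, 0, 0.00028, 0.00265, 0, 1, 0, 0, 0, 0.00042, 0.00263, 0, 1, 0, 0, 0, 0.00055, 0.0026, 0, 1]}}

```text
clock: 30.48
eef_pos: [595.1, 55.6, 103.4]
tool_rot: [3.141, -0.0, 1.707]
force: [-2.3, 0.0, 8.6]
width: 0.0
gripper_force: 4.4
```

Request:
{"api": "carry_out", "payload": {"deltas": [0, 0, 0, 0.00069, 0.00257, -0.0001, 1, 0, 0, 0, 0.00082, 0.00253, 0, 1, 0, 0, 0, 0.00095, 0.00248, 0, 1, 0, 0, 0, 0.00108, 0.00243, 0, 1, 0, 0, 0, 0.00121, 0.00237, 0, 1, 0, 0, 0, 0.00133, 0.0023, 0, 1, 0, 0, 0, 0.00145, 0.00223, 0, 1, 0, 0, 0, 0.00156, 0.00215, 0, 1, 0, 0, 0, 0.00167, 0.00207, 0, 1, 0, 0, 0, 0.00178, 0.00198, 0, 1, 0, 0, 0, 0.00188, 0.00188, 0, 1, 0, 0, 0, 0.00198, 0.00178, 0, 1]}}

```text
clock: 31.98
eef_pos: [619.4, 75.1, 103.6]
tool_rot: [3.141, 0.0, 1.707]
force: [-1.0, -1.9, 8.0]
width: 0.0
gripper_force: 4.2
```

Request:
{"api": "carry_out", "payload": {"deltas": [0, 0, 0, 0.00207, 0.00167, 0, 1, 0, 0, 0, 0.00215, 0.00156, 0, 1, 0, 0, 0, 0.00223, 0.00145, 0, 1, 0, 0, 0, 0.0023, 0.00133, 0, 1, 0, 0, 0, 0.00237, 0.00121, 0, 1, 0, 0, 0, 0.00243, 0.00108, 0, 1, 0, 0, 0, 0.00248, 0.00095, 0, 1, 0, 0, 0, 0.00253, 0.00082, 0, 1, 0, 0, 0, 0.00257, 0.00069, 0, 1, 0, 0, 0, 0.0026, 0.00055, 0, 1, 0, 0, 0, 0.00263, 0.00042, 0, 1, 0, 0, 0, 0.00265, 0.00028, 0, 1]}}

```text
clock: 33.48
eef_pos: [628.2, 105.0, 103.8]
tool_rot: [3.139, 0.001, 1.706]
force: [0.4, -1.7, 7.9]
width: 0.1
gripper_force: 4.0
```

Request:
{"api": "carry_out", "payload": {"deltas": [0, 0, 0, 0.00266, 0.00014, 0, 1, 0, 0, 0, 0.00266, 0, 0, 1, 0, 0, 0, 0.00266, -0.00014, 0, 1, 0, 0, 0, 0.00265, -0.00028, 0, 1, 0, 0, 0, 0.00263, -0.00042, 0, 1, 0, 0, 0, 0.0026, -0.00055, 0, 1, 0, 0, 0, 0.0015, -0.0004, 0, 1, 0, 0, 0, 0, 0, 0, 1, 0, 0, 0, 0, 0, 0, 1, 0, 0, 0, 0, 0, 0, 1]}}

```text
clock: 34.72
eef_pos: [624.6, 122.4, 103.9]
tool_rot: [3.138, 0.001, 1.707]
force: [0.8, -1.3, 8.3]
width: 0.3
gripper_force: 4.0
```

Run:
```python
from h import *
import cv2
s=ctrl.read_state();print(s['clock'],s['eef_pos'],s['force'])
t=ctrl.get_image('top')[:,:,::-1];c=ctrl.get_image('scene')[:,:,::-1]
o=np.hstack([cv2.resize(t[120:216,170:268],(392,384),interpolation=2),cv2.resize(c[120:248,130:260],(390,384),interpolation=2)])
cv2.imwrite('pics/w9.png',o)
```

```text
34.725 [624.63085543 122.40553564 103.91690286] [ 0.84865965 -1.3474199   8.33689372]
```

View pics/w9.png

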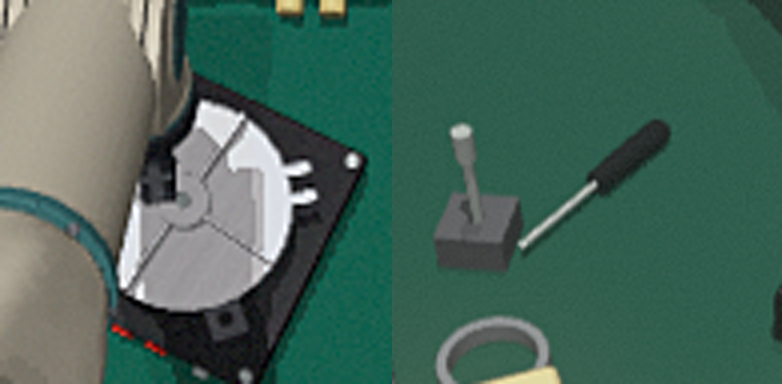

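Lugs are now at about -81°, so the impeller has turned about 439° in all. The pin is still upright. I'll lift straight off.

Request:
{"api": "carry_out", "payload": {"deltas": [0, 0, 0, 0, 0, -0.001, 1, 0, 0, 0, 0, 0, -0.002, 1, 0, 0, 0, 0, 0, -0.003, 1, 0, 0, 0, 0, 0, -0.006, 1, 0, 0, 0, 0, 0, -0.015, 1, 0, 0, 0, 0, 0, -0.025, 1, 0, 0, 0, 0, 0, -0.025, 1, 0, 0, 0, 0, 0, -0.015, 1, 0, 0, 0, 0, 0, 0, 1, 0, 0, 0, 0, 0, 0, 1, 0, 0, 0, 0, 0, 0, 1, 0, 0, 0, 0, 0, 0, 1]}}

```text
clock: 36.33
eef_pos: [622.7, 122.7, 193.9]
tool_rot: [-3.14, 0.0, 1.707]
force: [-0.1, -0.0, -0.5]
width: 0.1
gripper_force: 0.0
```

Run:
```python
from h import *
a=ctrl.get_image('top').astype(int);ctrl.get_image('top');ctrl.get_image('top');b=ctrl.get_image('top').astype(int)
s=ctrl.read_state();print(s['clock'],s['eef_pos'],s['force'],abs(s['qd']).max())
d=abs(a-b).max();print('still diff',d)
if d<60: print(ctrl.finish_job())
```

```text
36.525 [622.94014523 122.77826479 194.35946745] [0.57285967 0.97194321 0.28354743] 0.00317064809670814
still diff 106
```

Run:
```python
from h import *
import cv2
def g(): return cv2.GaussianBlur(ctrl.get_image('top'),(5,5),0).astype(int)
a=g();g();g();b=g();d=abs(a-b).max(2)
print(d.max(),np.unravel_index(d.argmax(),d.shape),'jig',d[125:225,170:270].max(),(d>15).sum(), np.argwhere(d>15)[:8].tolist())
```

```text
14 (np.int64(326), np.int64(82)) jig 8 0 []
```

Everything is still; the earlier difference was arm settling or pixel noise. I'll hand the job in.

```bash
python3 -c "
from cell import ctrl
print(ctrl.finish_job())"
```

```text
the job is handed in; nothing more can be done
None
```

I handed the job in at about 37 s: the pin is fully home in the holder and released, and the impeller turned about 440° anticlockwise under roughly 2–3 mm of pressure (the fingertips carried it round mostly by friction on the plate, not against a blade), then was left still; the judge's result was not shown.

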